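# Pack the supply tray from its corner

### The job

Push the long carton that stands loose in the steel tray fully home into the tray's far left corner (as the robot sees it), long side flat against the far wall and end against the left wall, and let go. Then lift the short carton out of its small grey rack, stand it on the open trolley top and let go to change your grip, and set it upright in the tray with its long side along the far wall, pushed fully home against both the far wall and the end of the long carton. Do not drop the cartons, and leave the other objects where they are.

Things in the scene. Friction and masses are not known exactly. Their poses are not given: they have to be found in the camera images.
- tray: (All sizes in mm.) Fixed open steel tray: outside 148 (its x) x 168 (its y) x 50 high, walls and floor 4 thick, so inside 140 x 160, floor 4 above the trolley top. Origin: centre of its underside. Its +x points roughly away from the robot (far wall at +x, inner face x = +70), its +y to the robot's left (left wall, inner face y = +80); turned by up to 0.2 rad. It stands on the left or the right of the work area, the rack on the other side, with free trolley top between them.
- rack: Fixed small grey plastic rack: a 4 thick floor and two upright cheeks, 62 tall, 50 long along its y, 50 apart along its x; open at both y ends. Origin: centre of its underside. The short carton stands on its floor between the cheeks, with 2 of play to each cheek and sticking out 5 at each open end, so that it can be gripped there only by its two end faces (along the rack's y) and lifted straight up.
- long_carton: Long carton, plain off-white board with grey band: 46 (its x) x 84 (its y) x 55 tall, about 0.2 kg. Origin: centre of its underside. Starts standing loose in the tray, turned a little, with at least 22 free on its far and near sides. Seated, its origin is at x = +47, y = +38 in the tray's frame.
- short_carton: Short carton, same board: 46 (its x) x 60 (its y) x 55 tall, about 0.14 kg. Origin: centre of its underside. Starts standing in the rack. Seated, its origin is at x = +47, y = -34 in the tray's frame (long side along the far wall, 16 left free at the tray's right wall: too little for a finger, so it goes into the tray held by its two long sides).
- bottle: Bystander: white plastic bottle, 56 diameter, 150 tall. Origin: centre of its underside.
- bowl: Bystander: steel bowl, 100 across, 45 tall. Origin: centre of its underside.
- tape: Bystander: white roll of tape lying flat, 64 diameter, 25 tall. Origin: centre of its underside.
- jar: Bystander: brown glass jar with white lid, 60 diameter, 80 tall. Origin: centre of its underside.
There are look-alikes about, which are no part of the job. What is shaped like the long_carton but green is not meant. What is shaped like the short_carton but blue is not meant.

How it is judged (in metres and radians):
On the way, in this order (a step that is already met when the one before it is completed fails the run):
1. the long carton is home in the far left corner of the tray and let go (x of long_carton in the frame of tray above 0.042 m and angle between the x axis of long_carton and the x axis of tray, either way round below 0.09 rad and angle between long_carton's own z axis and vertical below 0.08 rad and z of long_carton in the frame of tray below 0.008 m and linear speed of long_carton below 0.02 m/s and angular speed of long_carton below 0.2 rad/s and y of long_carton in the frame of tray above 0.033 m and contact force between long_carton and the fingers below 0.2 N), for 0.2 s.
2. the short carton stands let go on the open trolley top, out of the rack and the tray (height (world z) of short_carton between -0.003 and 0.003 m and angle between short_carton's own z axis and vertical below 0.08 rad and horizontal distance between short_carton and rack above 0.06 m and contact force between short_carton and the fingers below 0.2 N and linear speed of short_carton below 0.02 m/s and angular speed of short_carton below 0.2 rad/s), for 0.2 s.
At the end, for the whole second after the job is handed in: Both cartons stand upright (within 0.08 rad) and at rest on the tray floor, square to the tray within 0.09 rad: the long one within 5 mm of the far and left walls, the short one within 5 mm of the far wall and with its end within 5 mm of the long one's end (x of each of long_carton, short_carton in the frame of tray above 0.042 m and angle between the x axis of each of long_carton, short_carton and the x axis of tray, either way round below 0.09 rad and angle between each of long_carton, short_carton's own z axis and vertical below 0.08 rad and z of each of long_carton, short_carton in the frame of tray below 0.008 m and linear speed of each of long_carton, short_carton below 0.02 m/s and angular speed of each of long_carton, short_carton below 0.2 rad/s and y of long_carton in the frame of tray above 0.033 m and y of short_carton in the frame of long_carton between -0.077 and -0.068 m); the robot touches nothing.
It fails at once if a carton is dropped (falls free by more than about 25 mm) ((contact force between long_carton and the fingers below 0.01 N and linear speed of long_carton above 0.7 m/s) or (contact force between short_carton and the fingers below 0.01 N and linear speed of short_carton above 0.7 m/s)).
It fails at once if a bystander is moved by more than 30 mm (distance of any of bottle, bowl, tape, jar from where it was at the start of the episode above 0.03 m).
It also fails if it takes over 72 s, if anything falls off the work surface, if the arm or the gripper's body presses on something with over 40 N, if the wrist force passes 120 N, or if a joint passes its speed limit or range.

### The arm

A 6-joint arm with a two-finger parallel gripper is mounted at the origin on the work surface. World frame = base frame: x ahead of the robot, y to its left, z up, the work surface at z = 0. Lengths are in mm, angles in rad, forces in N, time in s.
With the tool pointing down it reaches from about 350 to 775 mm from the base axis. Payload 5.5 kg.
Tool frame: the origin (TCP) lies at the very end of the fingers, on their centre line; the grasp point (between the pads) lies 19 mm behind it; x points along the fingers, z is the direction in which the jaws open and shut, and the axes are right-handed (so a half turn about x gives the same grasp; the last joint's range is limited). The gripper opens to 85 mm and grips with 20 to 120 N. Pads are 22 mm wide; open, the fingers measure 114 mm over their backs; the gripper's body (76 mm by 85 mm) begins 54 mm behind the grasp point. The pads swing forward as they close: fully open they stand 13 mm farther back than shut.
Start: joints at [-1.31, 0.313, 0.046, 1.304, 0, 1.431], TCP at [224.339, -529.475, 231.323] pointing down, gripper open.
Joint ranges: [-2.76, 2.76], [-0.86, 1.69], [-1.03, 1.26], [-2.2, 2.34], [-1.47, 1.5], [-3.14, 3.14]. Speed limits (rad/s): [2.57, 2.57, 3.14, 3.14, 3.14, 3.14].

### API

Orientations are given as a 3x3 rotation matrix whose columns are the frame's x, y, z axes.
In Python, from workcell import robot, vision gives the robot as it stands.
- The arm moves only by the tool arm_command, never from a script. Its argument "rows" is a list that holds one entry, the list of rows, each a list of 4 numbers: the shift along the tool's x, y, z normalised to -1 to 1, where 1 is 25 cm, then the turn about the tool's x normalised to -1 to 1, where 1 is 60 degrees. In form: [[[dx, dy, dz, spin], ...]]. A call has 1 to 12 rows; each row is the pose to reach, as a shift and turn from the pose measured when the call began, along the tool's axes at that moment; what a row does not reach only later rows make up. A row lasts 1/8 s, in which the tool goes at most 62.5 mm and 10.7 degrees, less where a joint would pass 70% of its speed; a pose out of reach is approached as far as the arm can. A call with a number of a shift or a turn outside -1 to 1 is refused whole. A call with a gripper value outside its range is refused whole. "fingers" is the opening, from 0 (shut) to 1 (fully open), set as the call begins (left out, the last holds). The fingers move at their own pace and stop on an object; "newtons" is the grip in N (left out, the last holds). Time passes only in rows, so rows that repeat a pose let the fingers close. It gives the time, the measured TCP pose, the force and the opening at its end, in the units of the state.
- robot.state(): the state, without advancing time (a new reading comes with each control period).
- vision.snapshot(name): name is "side" or "top"; returns a dict with "image" (384x512x3 uint8, red, green, blue), "K" (3x3 intrinsics, pixels), "rvec" (rotation vector, rad) and "tvec" (3), from world to camera coordinates, as OpenCV has them. Camera axes: x right, y down, z forward; pixel columns grow to the right and rows downward; lengths in mm; the calibration is good to about 2 mm. A picture is of the moment at which its call begins. There is no depth.
- robot.close_job(): hands the job in, once; it reports no verdict.
The state is a dict: "clock": time; "joints": joint angles; "dq": joint speeds; "joint_torque": joint torques, N m; "eef_pos": TCP position; "tcp_rot": TCP orientation; "ft_force": force on the tool from outside, world axes, zero at the start; "torque": the same for the moment, N m; "gripper_width": opening from 0.0 (shut) to 1.0 (fully open).
Only numpy, scipy, OpenCV 4.12 (cv2) and the standard library are available. Lean on these libraries where they do the work, as an engineer would, in place of code of your own. Each camera call takes 0.05 s, during which the arm holds its last target.

## Working session

There is one attempt and no reset: what is moved stays moved. The work goes in short steps, Python scripts to look and compute and a tool call to move; the robot and the scene stay as the last step left them, time stands still between calls to the robot, and variables do not carry over. Pictures are saved under pics/ and viewed, and the job is handed in when it is done.

Besides the shell and the picture viewer there is one more tool, called as name(argument=value, ...) on one line, values as JSON. arm_command: Moves the arm, as the interface text tells. Scaled input: -1 to 1 covers 25 cm each way for a shift and 60 degrees each way for a turn. Its arguments: {"type":"object","properties":{"rows":{"type":"array"},"fingers":{"type":"number"},"newtons":{"type":"number"}},"required":["rows"]}

```bash
mkdir -p pics; ls; python3 - <<'E'
from workcell import robot, vision
import cv2,numpy as np
print(robot.state())
for n in("top","side"):
    s=vision.snapshot(n); cv2.imwrite(f"pics/{n}0.png",s["image"][:,:,::-1]); np.savez(f"{n}0.npz",**s)
    print(n,s["K"],s["rvec"],s["tvec"])
E
```

```text
pics
{'clock': 0.0, 'joints': array([-1.30961771e+00,  3.13999911e-01,  4.49937406e-02,  1.30359129e+00,
        1.51576995e-05,  1.43119729e+00]), 'dq': array([ 1.00306110e-03, -2.48365122e-03,  6.17913389e-05,  2.20190782e-04,
       -5.46914529e-04, -2.41129299e-04]), 'joint_torque': array([-1.12217763e-04, -4.80634582e+01,  2.98529881e+01,  1.95770472e-02,
       -7.22365758e-05, -6.11744639e-06]), 'eef_pos': array([ 224.19300062, -528.95037742,  230.4151785 ]), 'tcp_rot': array([[-4.50443942e-04,  9.20757947e-01,  3.90134080e-01],
       [ 1.74396448e-03,  3.90134250e-01, -9.20756333e-01],
       [-9.99998378e-01,  2.65630866e-04, -1.78150276e-03]]), 'ft_force': array([ 1.39095991, -0.19275064, -0.32629848]), 'torque': array([-0.00296436,  0.02992186, -0.01809153]), 'gripper_width': 0.9991209638854844}
top [[367.51287204   0.         263.10929208]
 [  0.         367.51287204 199.36649261]
 [  0.           0.           1.        ]] [ 2.13629765 -2.14203775  0.16347014] [ 18.62014851 519.19930589 958.16111707]
side [[412.12756532   0.         250.59285976]
 [  0.         412.12756532 191.31252433]
 [  0.           0.           1.        ]] [ 1.07256646 -2.50846571  0.90067383] [ 366.45719692  283.42685323 1023.51610829]
```

View pics/top0.png

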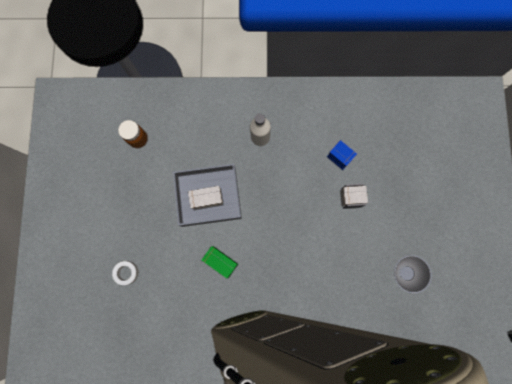

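View pics/side0.png

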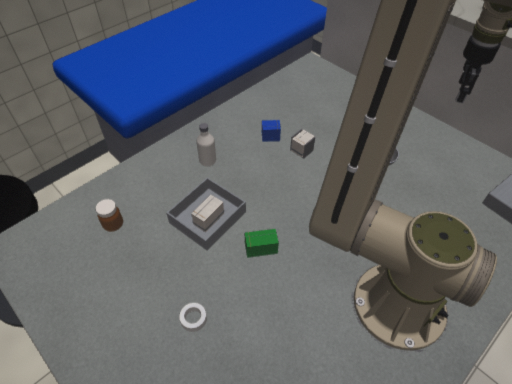

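The candidates are two off-white cartons and two coloured look-alikes. In the top view the off-white one in the tray is at (206,197), the green look-alike is at (220,262), the off-white one in the rack is at (355,196), and the blue look-alike is at (343,153). The off-white ones with a grey band fit the description, so I'll confirm them in enlarged crops.

```bash
cat > h.py <<'E'
import numpy as np,cv2
from workcell import robot,vision
def snap(n,tag):
    s=vision.snapshot(n); cv2.imwrite(f"pics/{tag}.png",s["image"][:,:,::-1]); np.savez(f"{tag}.npz",**s); return s
def load(tag): return dict(np.load(f"{tag}.npz"))
def ray(s,uv,z):
    R=cv2.Rodrigues(s["rvec"])[0]; uv=np.atleast_2d(uv).astype(float)
    d=np.c_[uv,np.ones(len(uv))]@np.linalg.inv(s["K"]).T@R
    C=-R.T@s["tvec"].ravel()
    return C+d*((z-C[2])/d[:,2])[:,None]
def proj(s,P):
    return cv2.projectPoints(np.atleast_2d(P).astype(float),s["rvec"],s["tvec"],s["K"],None)[0][:,0]
def tri(s1,a,s2,b):
    f=lambda s:s["K"]@np.c_[cv2.Rodrigues(s["rvec"])[0],s["tvec"].ravel()]
    X=cv2.triangulatePoints(f(s1),f(s2),np.array(a,float).reshape(2,1),np.array(b,float).reshape(2,1)).ravel(); return X[:3]/X[3]
def crop(s,x0,y0,x1,y1,k,name):
    c=cv2.resize(s["image"][y0:y1,x0:x1],None,fx=k,fy=k,interpolation=cv2.INTER_CUBIC); cv2.imwrite(f"pics/{name}.png",c[:,:,::-1])
E
python3 - <<'E'
from h import *
t=load("top0");s=load("side0")
for a in (t,s):
    R=cv2.Rodrigues(a["rvec"])[0];print(-R.T@a["tvec"])
a=[]
def c(s,x,y,w,h): return cv2.resize(s["image"][y:y+h,x:x+w],(400,300),interpolation=cv2.INTER_CUBIC)
m=np.vstack([np.hstack([c(t,165,155,88,66+15),c(t,325,170,64,48)]),np.hstack([c(s,160,175,92,69),c(s,275,120,56,42)])])
cv2.imwrite("pics/crop0.png",m[:,:,::-1])
E
```

```text
[ 364.62877213   14.5241303  1027.04540484]
[-61.57936789 562.84499118 970.37125863]
```

View pics/crop0.png

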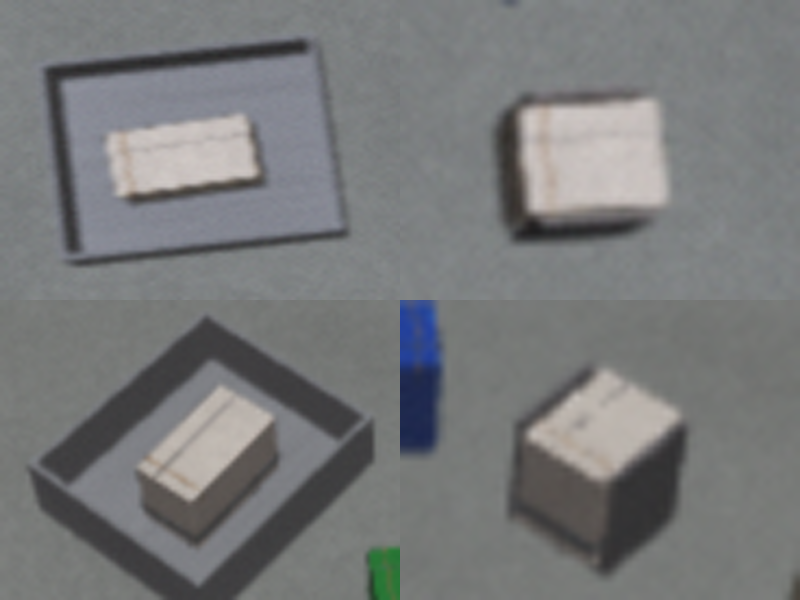

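The crops confirm it: both off-white cartons have the grey band line, and green and blue are excluded. Next I'll measure.

```bash
python3 - <<'E'
from h import *
t=load("top0");s=load("side0")
crop(t,170,160,250,230,8,"ttray"); crop(s,160,175,255,250,8,"stray")
for n,a,boxes in(("top",t,[(185,180,226,212),(338,180,374,212)]),("side",s,[(188,190,230,235),(286,126,320,158)])):
    g=a["image"].astype(int)
    for b in boxes:
        p=g[b[1]:b[3],b[0]:b[2]]
        m=((p.min(2)>150)).astype(np.uint8)
        m=cv2.morphologyEx(m,cv2.MORPH_CLOSE,np.ones((3,3)))
        c=max(cv2.findContours(m,cv2.RETR_EXTERNAL,cv2.CHAIN_APPROX_NONE)[0],key=cv2.contourArea)
        r=cv2.minAreaRect(c); 
        mm=cv2.moments(m,True); cen=np.array([mm["m10"]/mm["m00"]+b[0],mm["m01"]/mm["m00"]+b[1]])
        print(n,m.sum(),cen,(cv2.boxPoints(r)+b[:2]).round(1).tolist(),r[1:], ray(a,cen,59).round(1))
        if n=="top": T=ray(a,cv2.boxPoints(r)+b[:2],59);print(T.round(1).tolist())
E
```

```text
top 547 [204.0786106  196.14076782] [[186.9, 190.3], [218.4, 184.7], [221.5, 201.7], [190.0, 207.4]] ((17.297800064086914, 31.993896484375), 79.87532806396484) [[525.5 174.8  59. ]]
[[541.4, 221.2, 59.0], [556.5, 137.0, 59.0], [510.3, 128.2, 59.0], [495.4, 211.7, 59.0]]
top 366 [355.90163934 194.50819672] [[344.4, 186.9], [366.3, 185.5], [367.4, 202.0], [345.4, 203.4]] ((16.46786880493164, 22.019535064697266), 86.42366790771484) [[ 528.7 -230.6   59. ]]
[[549.5, -200.6, 59.0], [553.0, -259.6, 59.0], [508.5, -260.2, 59.0], [505.0, -201.7, 59.0]]
side 376 [207.26329787 207.27659574] [[192.0, 213.0], [213.0, 192.0], [222.5, 201.5], [201.5, 222.5]] ((13.435027122497559, 29.698484420776367), 45.0) [[525.6 171.3  59. ]]
side 165 [303.24242424 137.04242424] [[293.0, 138.0], [306.3, 126.9], [313.7, 135.8], [300.4, 146.9]] ((11.523320198059082, 17.28498077392578), 50.19443130493164) [[ 530.7 -234.1   59. ]]
```

View pics/ttray.png

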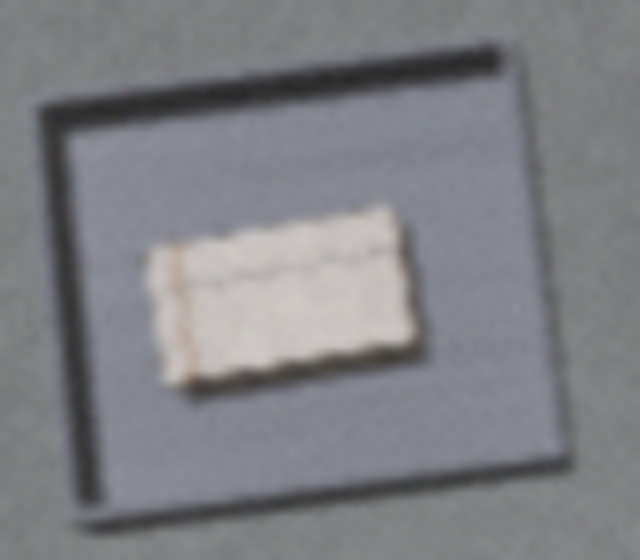

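View pics/stray.png

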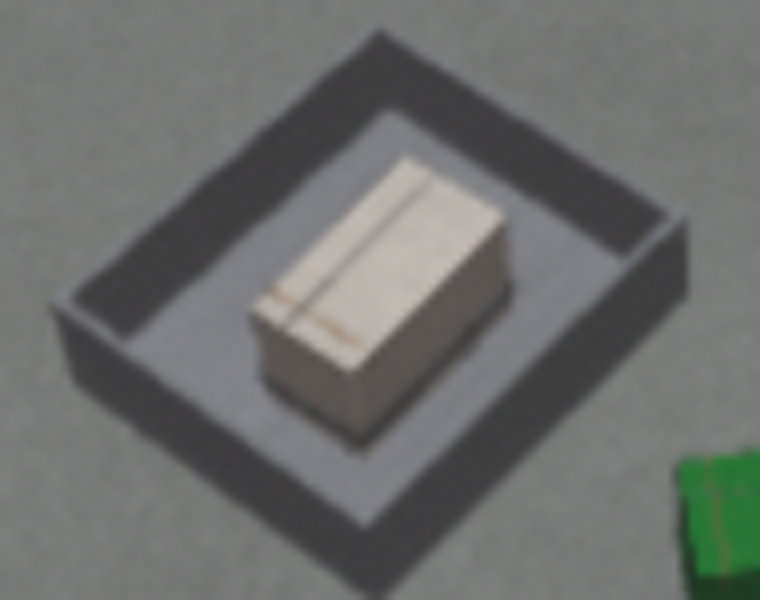

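```bash
python3 - <<'E'
from h import *
t=load("top0");s=load("side0")
z=lambda p,o:(np.array(p)+.5)/8-.5+np.array(o)
T={"FL":(38,104),"FR":(517,40),"NR":(563,460),"NL":(80,520)}
S={"FL":(54,301),"FR":(380,29),"NR":(688,216),"NL":(372,530)}
P=[]
for k in T:
    a=z(T[k],(170,160));b=z(S[k],(160,175))
    p=ray(t,a,50)[0];q=ray(s,b,50)[0];P.append(p[:2]);print(k,tri(t,a,s,b).round(1),p.round(1),q.round(1))
P=np.array(P); print(P.mean(0)); m=np.array([(74,84),(74,-84),(-74,-84),(-74,84)],float)
c=P.mean(0);H=m.T@(P-c);th=np.arctan2(H[0,1]-H[1,0],H[0,0]+H[1,1]);print("yaw",th, np.linalg.norm(np.diff(P,axis=0),axis=1))
# carton corners
TC={"FL":(150,245),"FR":(395,207),"NR":(415,347),"NL":(172,385)}
SC={"FL":(252,310),"FR":(410,157),"NR":(505,215),"NL":(352,368)}
Q=[]
for k in TC:
    a=z(TC[k],(170,160));b=z(SC[k],(160,175))
    p=ray(t,a,59)[0];q=ray(s,b,59)[0];Q.append((p[:2]+q[:2])/2);print(k,tri(t,a,s,b).round(1),p.round(1),q.round(1))
crop(t,325,165,390,225,9,"tr");crop(s,270,110,335,170,9,"sr")
E
```

```text
FL [594.1 260.2  51.4] [592.4 258.9  50. ] [597.  260.7  50. ]
FR [615.6  96.9  48.7] [614.2  96.   50. ] [615.6  98.   50. ]
NR [469.2  78.6  55.1] [470.1  79.2  50. ] [472.   75.8  50. ]
NL [450.2 240.2  47.1] [450.5 240.   50. ] [448.1 241.   50. ]
[531.7878624  168.52141779]
yaw 0.12608156735745868 [164.39559052 145.12420103 161.93507791]
FL [541.2 217.   58.7] [541.8 217.5  59. ] [540.4 216.8  59. ]
FR [553.7 135.   61.1] [554.5 135.6  59. ] [554.8 133.8  59. ]
NR [507.4 128.5  64. ] [507.  128.2  59. ] [511.5 126.7  59. ]
NL [494.8 208.6  62.8] [494.5 208.8  59. ] [497.8 207.5  59. ]
```

View pics/tr.png

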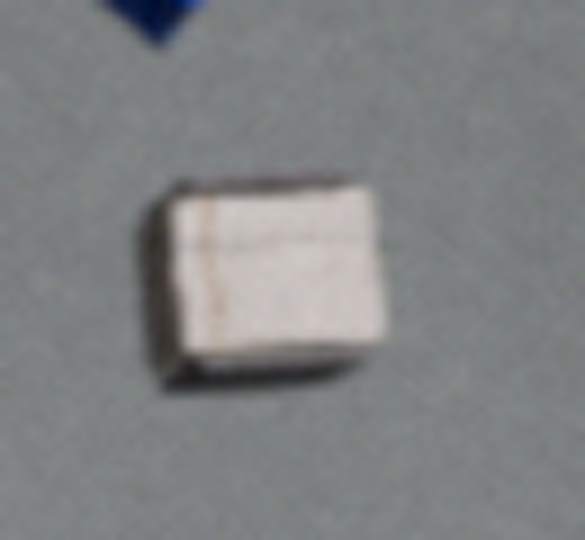

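View pics/sr.png

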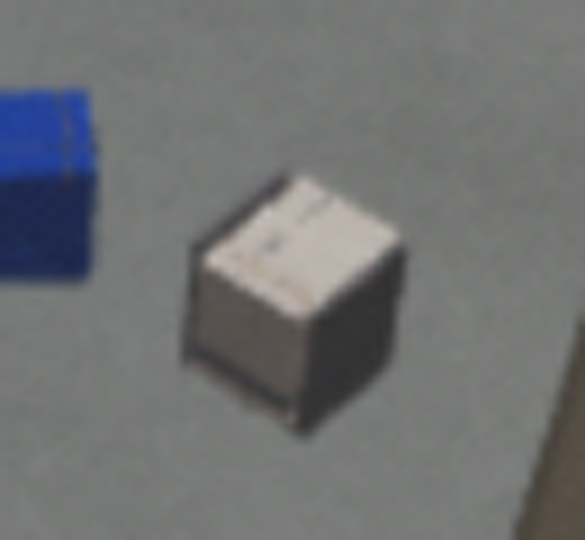

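```bash
cat >> h.py <<'E'
def goto(p,h=None):
    """world target (mm), heading of tool z in deg -> row"""
    st=robot.state();R=st["tcp_rot"];d=R.T@(np.array(p)-st["eef_pos"])/250
    cur=np.degrees(np.arctan2(R[1,2],R[0,2]));sp=0
    if h is not None: sp=-(((h-cur)+180)%360-180)/60
    print("row",d.round(3).tolist(),round(sp,3),"cur heading",cur.round(1),"tcp",st["eef_pos"].round(1),"t",round(st["clock"],2),"F",st["ft_force"].round(1),"w",round(st["gripper_width"],3))
TR=np.array([532.,168.7]);TY=0.127
def tray(x,y,yaw=None):
    yaw=TY if yaw is None else yaw
    c,s=np.cos(yaw),np.sin(yaw);return TR+np.array([c*x-s*y,s*x+c*y])
def intray(p):
    c,s=np.cos(TY),np.sin(TY);d=np.array(p)[:2]-TR;return np.array([c*d[0]+s*d[1],-s*d[0]+c*d[1]])
E
python3 - <<'E'
from h import *
print("carton in tray",intray((525,172)), "push start",tray(-50,4))
p=tray(-50,4); goto([*p,230],97)
t=load("top0");s=load("side0")
z=lambda p,o:(np.array(p)+.5)/9-.5+np.array(o)
TC={"FL":(172,195),"FR":(374,185),"NR":(384,341),"NL":(187,355)}
SC={"FL":(202,252),"FR":(300,174),"NR":(403,240),"NL":(305,318)}
for k in TC:
    a=z(TC[k],(325,165));b=z(SC[k],(270,110))
    print(k,tri(t,a,s,b).round(1),ray(t,a,59)[0].round(1),ray(s,b,59)[0].round(1))
E
```

```text
carton in tray [-6.52565004  4.16003505] push start [481.89604781 166.33484143]
row [0.006, 2.034, -2.159] -2.734 cur heading -67.0 tcp [ 224.2 -529.   230.5] t 0.1 F [ 0.4 -0.4 -0.1] w 1.0
FL [ 548.4 -197.4   68.7] [ 551.4 -198.8   59. ] [ 554.  -206.2   59. ]
FR [ 553.2 -257.2   64.9] [ 554.2 -259.    59. ] [ 557.4 -262.4   59. ]
NR [ 506.3 -258.9   63. ] [ 507.2 -259.8   59. ] [ 508.5 -262.8   59. ]
NL [ 501.4 -200.    67.4] [ 503.2 -201.4   59. ] [ 506.1 -207.5   59. ]
```

arm_command(rows=[[[0,1,-1,-1],[0,1,-1,-1],[0,1,-1,-1],[0,1,-1,-1],[0,1,-1,-1],[0,1,-1,-1],[0,1,-1,-1]]], fingers=0.35, newtons=30)

```text
clock: 0.98
eef_pos: [357.1, -198.6, 230.9]
tcp_rot: [[-0.001, 0.117, 0.993], [0.002, 0.993, -0.117], [-1.0, 0.002, -0.001]]
ft_force: [1.2, 0.2, -0.5]
gripper_width: 0.353
```

arm_command(rows=[[[0,1,0.2,-1],[0,1,0.2,-1],[0,1,0.2,-1],[0,1,0.2,-1],[0,1,0.2,-1],[0,1,0.2,-1]]])

```text
clock: 1.72
eef_pos: [436.5, 44.3, 230.9]
tcp_rot: [[-0.001, -0.805, 0.594], [0.002, 0.594, 0.805], [-1.0, 0.002, 0.001]]
ft_force: [-0.2, -1.1, 0.2]
gripper_width: 0.35
```

```bash
python3 - <<'E'
from h import *
goto([*tray(-48.5,4),100],97.3)
E
```

```text
row [0.524, 0.138, 0.504] -0.729 cur heading 53.6 tcp [436.5  44.3 230.9] t 1.73 F [-0.2 -1.1  0.2] w 0.35
```

arm_command(rows=[[[0.25,0.138,0.504,-0.73],[0.52,0.138,0.504,-0.73],[0.524,0.138,0.504,-0.73],[0.524,0.138,0.504,-0.73],[0.524,0.138,0.504,-0.73],[0.524,0.138,0.504,-0.73]]])

```text
clock: 2.48
eef_pos: [484.1, 165.7, 100.6]
tcp_rot: [[-0.0, -0.992, -0.124], [0.002, -0.124, 0.992], [-1.0, 0.0, 0.002]]
ft_force: [0.3, 0.9, -0.8]
gripper_width: 0.345
```

```bash
python3 - <<'E'
from h import *
goto([*tray(-48.5,4),18],97.3)
t=snap("top","top1");s=snap("side","side1")
i=lambda s,x,y,w,h:cv2.resize(s["image"][y:y+h,x:x+w],(400,400),interpolation=cv2.INTER_CUBIC)
cv2.imwrite("pics/a1.png",np.hstack([i(t,150,140,110,110),i(s,130,130,130,130)])[:,:,::-1])
E
```

```text
row [0.33, 0.002, 0.003] -0.003 cur heading 97.1 tcp [484.1 165.7 100.6] t 2.48 F [ 0.3  0.9 -0.8] w 0.345
```

View pics/a1.png

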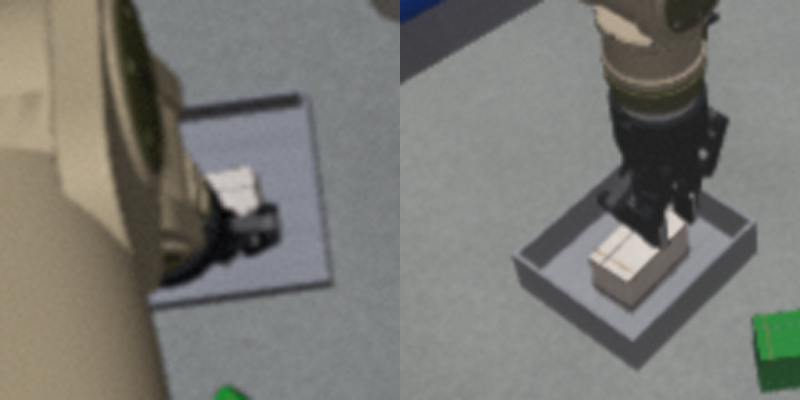

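The tool hovers over the tray's near gap. I'll descend behind the carton in two steps, checking the force.

arm_command(rows=[[[0.15,0,0,0],[0.26,0,0,0],[0.32,0,0,0],[0.32,0,0,0]]])

```text
clock: 3.08
eef_pos: [483.8, 165.6, 20.7]
tcp_rot: [[-0.001, -0.992, -0.124], [0.002, -0.124, 0.992], [-1.0, 0.001, 0.002]]
ft_force: [-0.3, -0.5, 0.2]
gripper_width: 0.349
```

```bash
python3 - <<'E'
from h import *
goto([*tray(13,4),20],97.3)
s=snap("side","side2")
crop(s,130,130,260,260,4,"a2")
E
```

```text
row [0.003, -0.245, 0.004] -0.003 cur heading 97.1 tcp [483.8 165.6  20.7] t 3.08 F [-0.3 -0.5  0.2] w 0.349
```

View pics/a2.png

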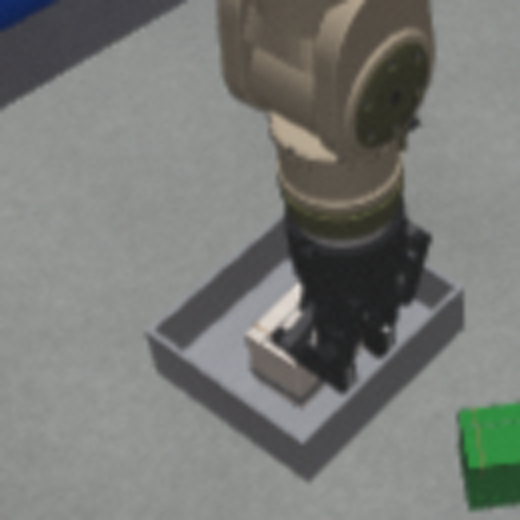

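The fingers are down in the near gap at about (340,360) in the crop, with no contact. I'll push toward the far wall.

arm_command(rows=[[[0,-0.03,0,0],[0,-0.05,0,0],[0,-0.07,0,0],[0,-0.09,0,0],[0,-0.11,0,0],[0,-0.13,0,0],[0,-0.15,0,0],[0,-0.17,0,0],[0,-0.19,0,0],[0,-0.21,0,0],[0,-0.22,0,0],[0,-0.22,0,0]]])

```text
clock: 4.62
eef_pos: [539.6, 172.7, 21.5]
tcp_rot: [[0.001, -0.992, -0.124], [0.002, -0.124, 0.992], [-1.0, -0.002, 0.002]]
ft_force: [0.2, 0.3, -0.5]
gripper_width: 0.352
```

arm_command(rows=[[[0,-0.01,0,0],[0,-0.02,0,0],[0,-0.03,0,0],[0,-0.03,0,0]]])

```text
clock: 5.12
eef_pos: [546.7, 173.5, 21.4]
tcp_rot: [[0.0, -0.992, -0.124], [0.002, -0.124, 0.992], [-1.0, -0.001, 0.002]]
ft_force: [-3.2, -0.5, 0.9]
gripper_width: 0.349
```

arm_command(rows=[[[0,-0.012,0,0],[0,-0.02,0,0],[0,-0.02,0,0]]])

```text
clock: 5.5
eef_pos: [546.6, 173.7, 20.7]
tcp_rot: [[-0.008, -0.992, -0.125], [0.001, -0.125, 0.992], [-1.0, 0.008, 0.002]]
ft_force: [-12.8, -3.0, 8.3]
gripper_width: 0.351
```

```bash
python3 - <<'E'
from h import *
print(robot.state()["ft_force"],robot.state()["eef_pos"],intray(robot.state()["eef_pos"]))
E
```

```text
[-12.84138044  -2.99616062   8.29780275] [546.6449628  173.65390791  20.6530368 ] [15.15447358  3.05909623]
```

The carton has stopped on the far wall, with the force rising to 13 N. I'll back off, rise, turn the jaws and go to its right end.

arm_command(rows=[[[0,0.04,0,0],[0,0.06,0,0],[-0.2,0.06,0,0],[-0.36,0.06,0,0.2],[-0.36,0.06,0,0.4],[-0.36,0.06,0,0.6],[-0.36,0.06,0,0.8],[-0.36,0.06,0,1],[-0.36,0.06,0,1],[-0.36,0.06,0,1]]], fingers=0)

```text
clock: 6.75
eef_pos: [533.2, 171.7, 111.0]
tcp_rot: [[-0.007, -0.605, 0.796], [0.001, 0.796, 0.605], [-1.0, 0.005, -0.005]]
ft_force: [0.4, -0.5, -0.5]
gripper_width: 0.0
```

```bash
python3 - <<'E'
from h import *
goto([*tray(44,-59),105],7.3)
t=snap("top","top3");s=snap("side","side3")
i=lambda s,x,y,w,h:cv2.resize(s["image"][y:y+h,x:x+w],(400,400),interpolation=cv2.INTER_CUBIC)
cv2.imwrite("pics/a3.png",np.hstack([i(t,160,150,100,100),i(s,150,160,110,110)])[:,:,::-1])
E
```

```text
row [0.023, -0.299, 0.024] 0.499 cur heading 37.3 tcp [533.2 171.7 111. ] t 6.75 F [ 0.4 -0.5 -0.5] w 0.0
```

View pics/a3.png

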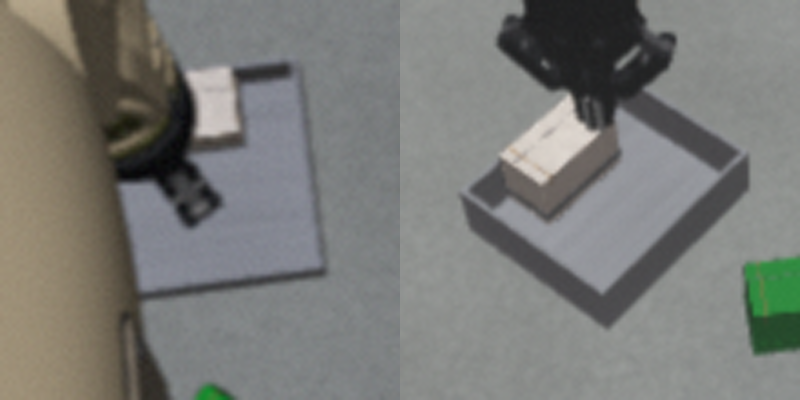

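The carton lies on the far wall at (215,105) in the top crop, not yet at the left wall.

arm_command(rows=[[[0,-0.15,0.012,0.18],[0,-0.3,0.024,0.36],[0.02,-0.3,0.024,0.5],[0.02,-0.3,0.024,0.5],[0.02,-0.3,0.024,0.5]]])

```text
clock: 7.48
eef_pos: [582.9, 116.0, 105.6]
tcp_rot: [[-0.008, -0.131, 0.991], [0.001, 0.991, 0.131], [-1.0, 0.002, -0.007]]
ft_force: [0.1, -0.2, -0.3]
gripper_width: 0.003
```

```bash
python3 - <<'E'
from h import *
goto([*tray(44,-59),22],7.3)
t=snap("top","top4");s=snap("side","side4")
print("right end corner tray", intray(ray(t,(220.5,185),59)[0]))
i=lambda s,x,y,w,h:cv2.resize(s["image"][y:y+h,x:x+w],(400,400),interpolation=cv2.INTER_CUBIC)
cv2.imwrite("pics/a4.png",np.hstack([i(t,160,150,100,100),i(s,150,160,110,110)])[:,:,::-1])
E
```

```text
row [0.334, -0.002, 0.003] 0.003 cur heading 7.5 tcp [582.9 116.  105.6] t 7.47 F [ 0.1 -0.2 -0.3] w 0.003
right end corner tray [ 18.79072636 -39.97338602]
```

View pics/a4.png

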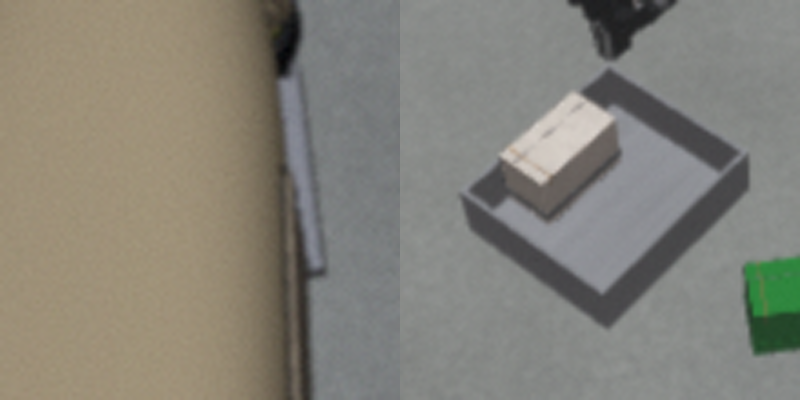

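arm_command(rows=[[[0.08,0,0.003,0],[0.16,0,0.003,0],[0.22,0,0.003,0],[0.26,0,0.003,0],[0.3,0,0.003,0],[0.325,0,0.003,0],[0.325,0,0.003,0]]])

```text
clock: 8.45
eef_pos: [582.9, 116.3, 24.1]
tcp_rot: [[-0.008, -0.13, 0.992], [0.001, 0.992, 0.13], [-1.0, 0.002, -0.008]]
ft_force: [-0.0, 0.2, 0.4]
gripper_width: -0.003
```

```bash
python3 - <<'E'
from h import *
goto([*tray(44,-15),24],7.3)
s=snap("side","side5")
crop(s,150,160,260,270,4,"a5")
E
```

```text
row [0.001, 0.174, 0.001] 0.003 cur heading 7.5 tcp [582.9 116.3  24.1] t 8.45 F [-0.   0.2  0.4] w -0.003
```

View pics/a5.png

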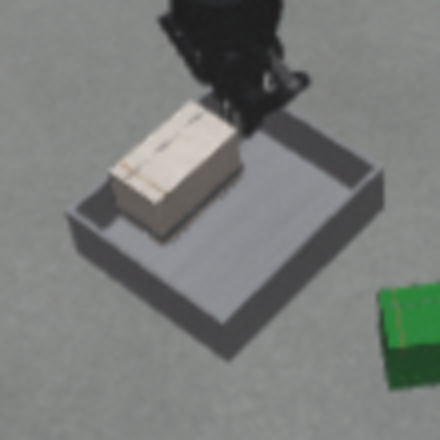

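The finger stands in the right-end gap at about (250,115) in the crop. I'll push left.

arm_command(rows=[[[0,0.02,0,0],[0,0.04,0,0],[0,0.06,0,0],[0,0.08,0,0],[0,0.1,0,0],[0,0.12,0,0],[0,0.14,0,0],[0,0.155,0,0],[0,0.165,0,0],[0,0.165,0,0]]])

```text
clock: 9.75
eef_pos: [577.7, 157.7, 24.5]
tcp_rot: [[-0.007, -0.13, 0.991], [0.002, 0.991, 0.13], [-1.0, 0.003, -0.007]]
ft_force: [0.5, 0.5, -0.0]
gripper_width: -0.003
```

arm_command(rows=[[[0,0.01,0,0],[0,0.02,0,0],[0,0.02,0,0]]])

```text
clock: 10.12
eef_pos: [577.4, 161.6, 24.5]
tcp_rot: [[-0.007, -0.129, 0.992], [-0.001, 0.992, 0.129], [-1.0, 0.0, -0.007]]
ft_force: [0.6, -5.0, -0.5]
gripper_width: 0.004
```

arm_command(rows=[[[0,0.012,0,0],[0,0.02,0,0],[0,0.02,0,0]]])

```text
clock: 10.5
eef_pos: [577.5, 161.4, 24.6]
tcp_rot: [[-0.006, -0.126, 0.992], [-0.01, 0.992, 0.126], [-1.0, -0.01, -0.007]]
ft_force: [2.2, -18.3, 2.0]
gripper_width: -0.001
```

```bash
python3 - <<'E'
from h import *
print(robot.state()["ft_force"],robot.state()["eef_pos"],intray(robot.state()["eef_pos"]))
s=snap("side","side6")
crop(s,150,160,260,270,4,"a6")
E
```

```text
[  2.21812039 -18.29655873   1.96498153] [577.47349842 161.41655811  24.61877735] [ 44.18475745 -12.98440577]
```

View pics/a6.png

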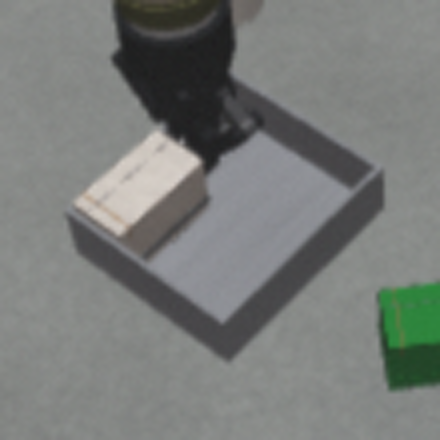

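The carton is home on the left wall, at 18 N firm contact. I'll back off, rise and check from above.

arm_command(rows=[[[0,-0.05,0,0],[0,-0.08,0,0],[-0.2,-0.08,0,0],[-0.45,-0.08,0,0],[-0.6,-0.3,0,0],[-0.6,-0.5,0,0],[-0.6,-0.7,0,0],[-0.6,-0.9,0,0],[-0.6,-1,0,0],[-0.6,-1,0,0],[-0.6,-1,0,0]]])

```text
clock: 11.92
eef_pos: [609.5, -84.2, 176.7]
tcp_rot: [[-0.007, -0.126, 0.992], [-0.009, 0.992, 0.126], [-1.0, -0.008, -0.008]]
ft_force: [-0.6, 0.5, -0.4]
gripper_width: -0.001
```

```bash
python3 - <<'E'
from h import *
goto([528,-231,170],93)
t=snap("top","top7");s=snap("side","side7")
i=lambda s,x,y,w,h:cv2.resize(s["image"][y:y+h,x:x+w],(400,400),interpolation=cv2.INTER_CUBIC)
cv2.imwrite("pics/a7.png",np.hstack([i(t,165,155,80,80),i(s,160,175,90,90)])[:,:,::-1])
E
```

```text
row [0.034, -0.541, -0.397] -1.429 cur heading 7.2 tcp [609.5 -84.2 176.7] t 11.93 F [-0.6  0.5 -0.4] w -0.001
```

View pics/a7.png

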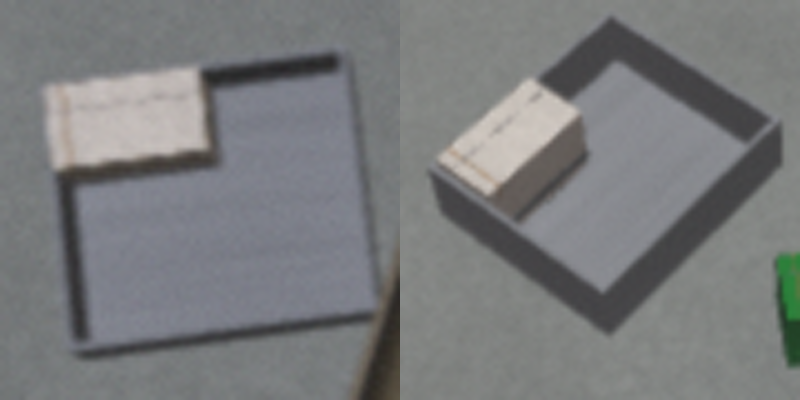

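The long carton is home in the far left corner: in both crops it covers the far and left walls, with its near-right corner at (215,155) in the top crop. Next is the short carton.

arm_command(rows=[[[0,-0.15,-0.1,-0.17],[0,-0.3,-0.2,-0.34],[0,-0.45,-0.3,-0.51],[0,-0.541,-0.397,-0.68],[0,-0.541,-0.397,-0.85],[0,-0.541,-0.397,-1],[0,-0.541,-0.397,-1]]], fingers=1)

```text
clock: 12.9
eef_pos: [528.6, -229.4, 179.0]
tcp_rot: [[-0.006, -0.922, 0.386], [-0.01, 0.386, 0.922], [-1.0, 0.002, -0.011]]
ft_force: [0.5, 0.8, -0.5]
gripper_width: 0.997
```

```bash
python3 - <<'E'
from h import *
goto([529.5,-231.5,120],93.3)
E
```

```text
row [0.236, -0.007, -0.004] -0.433 cur heading 67.3 tcp [ 528.6 -229.4  179. ] t 12.9 F [ 0.5  0.8 -0.5] w 0.997
```

arm_command(rows=[[[0.1,-0.007,-0.004,-0.18],[0.2,-0.007,-0.004,-0.36],[0.236,-0.007,-0.004,-0.433],[0.236,-0.007,-0.004,-0.433],[0.236,-0.007,-0.004,-0.433]]])

```text
clock: 13.52
eef_pos: [529.9, -231.3, 120.6]
tcp_rot: [[-0.005, -0.998, -0.055], [-0.01, -0.055, 0.998], [-1.0, 0.006, -0.01]]
ft_force: [-0.3, 0.0, -1.0]
gripper_width: 0.998
```

```bash
python3 - <<'E'
from h import *
goto([529.5,-231.5,15],93.3)
t=snap("top","top8");s=snap("side","side8")
i=lambda s,x,y,w,h:cv2.resize(s["image"][y:y+h,x:x+w],(400,400),interpolation=cv2.INTER_CUBIC)
cv2.imwrite("pics/a8.png",np.hstack([i(t,310,150,90,90),i(s,250,70,100,100)])[:,:,::-1])
E
```

```text
row [0.422, -0.001, 0.003] -0.002 cur heading 93.2 tcp [ 529.9 -231.3  120.6] t 13.53 F [-0.3  0.  -1. ] w 0.998
```

View pics/a8.png

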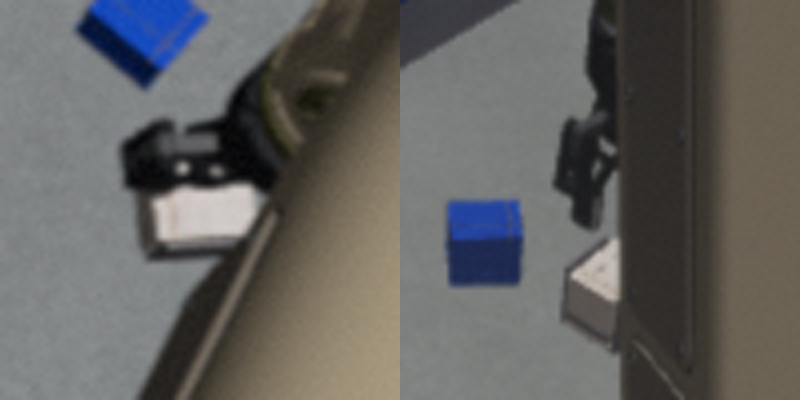

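arm_command(rows=[[[0.1,0,0,0],[0.19,0,0,0],[0.26,0,0,0],[0.3,0,0,0],[0.34,0,0,0],[0.34,0,0,0]]])

```text
clock: 14.38
eef_pos: [529.4, -232.4, 35.5]
tcp_rot: [[-0.006, -0.998, -0.056], [-0.01, -0.056, 0.998], [-1.0, 0.006, -0.01]]
ft_force: [0.6, -0.5, -0.0]
gripper_width: 1.002
```

```bash
python3 - <<'E'
from h import *
goto([529.5,-231.5,15],93.3)
t=snap("top","top9");s=snap("side","side9")
i=lambda s,x,y,w,h:cv2.resize(s["image"][y:y+h,x:x+w],(400,400),interpolation=cv2.INTER_CUBIC)
cv2.imwrite("pics/a9.png",np.hstack([i(t,320,160,60,60),i(s,260,100,60,60)])[:,:,::-1])
E
```

```text
row [0.082, -0.001, 0.004] -0.002 cur heading 93.2 tcp [ 529.4 -232.4   35.5] t 14.38 F [ 0.6 -0.5 -0. ] w 1.002
```

View pics/a9.png

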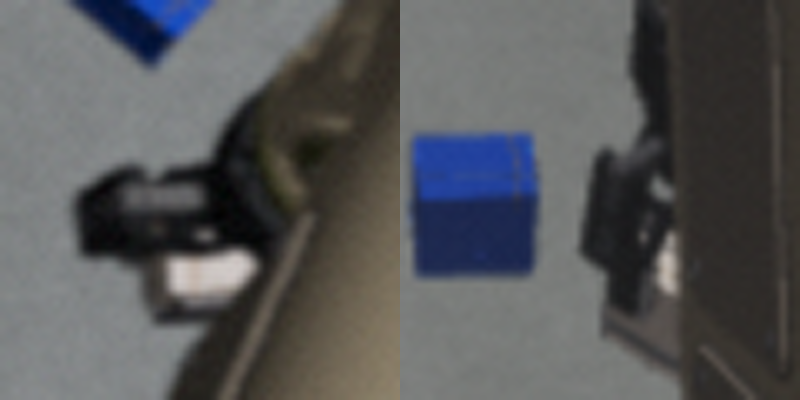

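arm_command(rows=[[[0.04,0,0,0],[0.08,0,0.002,0],[0.08,0,0.002,0]]])

```text
clock: 14.85
eef_pos: [528.8, -231.8, 15.0]
tcp_rot: [[-0.006, -0.998, -0.056], [-0.009, -0.056, 0.998], [-1.0, 0.007, -0.009]]
ft_force: [0.2, -0.0, 0.3]
gripper_width: 0.999
```

arm_command(rows=[[[0,0,0,0],[0,0,0,0],[0,0,0,0],[0,0,0,0],[0,0,0,0],[0,0,0,0]]], fingers=0, newtons=35)

```text
clock: 15.6
eef_pos: [528.8, -231.8, 15.0]
tcp_rot: [[-0.006, -0.998, -0.056], [-0.009, -0.056, 0.998], [-1.0, 0.007, -0.009]]
ft_force: [-0.1, 0.4, -0.1]
gripper_width: 0.704
```

```bash
python3 - <<'E'
from h import *
st=robot.state();print(st["gripper_width"]*85)
goto([529.5,-231.5,110])
E
```

```text
59.855369391690836
row [-0.38, -0.0, -0.002] 0 cur heading 93.2 tcp [ 528.8 -231.8   15. ] t 15.6 F [-0.1  0.4 -0.1] w 0.704
```

The grip holds at 59.9 mm, which matches the 60 mm carton. I'll lift straight up.

arm_command(rows=[[[-0.03,0,0,0],[-0.08,0,0,0],[-0.14,0,0,0],[-0.21,0,0,0],[-0.28,0,0,0],[-0.36,0,0,0],[-0.44,0,0,0],[-0.48,0,0,0],[-0.48,0,0,0]]])

```text
clock: 16.73
eef_pos: [530.2, -231.0, 136.3]
tcp_rot: [[-0.004, -0.998, -0.056], [-0.01, -0.056, 0.998], [-1.0, 0.005, -0.01]]
ft_force: [-0.2, 0.6, -1.9]
gripper_width: 0.7
```

```bash
python3 - <<'E'
from h import *
goto([545,-70,130],97.3)
s=snap("side","side10");t=snap("top","top10")
i=lambda s,x,y,w,h:cv2.resize(s["image"][y:y+h,x:x+w],(400,400),interpolation=cv2.INTER_CUBIC)
cv2.imwrite("pics/a10.png",np.hstack([i(t,300,150,90,90),i(s,250,70,100,100)])[:,:,::-1])
E
```

```text
row [0.018, -0.095, 0.64] -0.068 cur heading 93.2 tcp [ 530.2 -231.   136.3] t 16.73 F [-0.2  0.6 -1.9] w 0.7
```

View pics/a10.png

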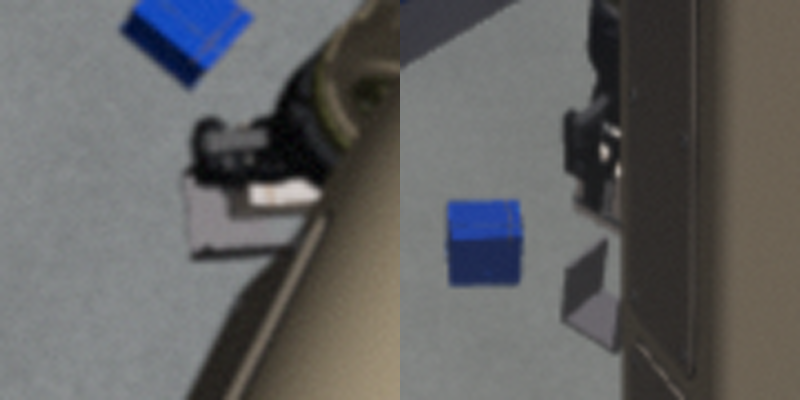

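The carton is out of the rack, the rack is empty and the load reads 1.9 N. I'll move it to the open trolley top.

arm_command(rows=[[[0,-0.02,0.1,-0.02],[0,-0.04,0.25,-0.04],[0,-0.07,0.4,-0.06],[0,-0.09,0.53,-0.07],[0.05,-0.095,0.61,-0.07],[0.1,-0.095,0.64,-0.07],[0.2,-0.095,0.64,-0.07],[0.3,-0.095,0.64,-0.07],[0.37,-0.095,0.64,-0.07],[0.42,-0.095,0.64,-0.07],[0.44,-0.095,0.64,-0.07],[0.44,-0.095,0.64,-0.07]]])

```text
clock: 18.32
eef_pos: [543.2, -70.7, 22.9]
tcp_rot: [[-0.007, -0.992, -0.128], [-0.009, -0.128, 0.992], [-1.0, 0.008, -0.008]]
ft_force: [0.1, -0.0, -0.8]
gripper_width: 0.699
```

```bash
python3 - <<'E'
from h import *
goto([545,-70,11],97.3)
E
```

```text
row [0.047, -0.008, 0.002] 0.001 cur heading 97.4 tcp [543.2 -70.7  22.9] t 18.32 F [ 0.1 -0.  -0.8] w 0.699
```

arm_command(rows=[[[0.015,0,0,0],[0.025,0,0,0],[0.035,0,0,0],[0.042,0,0,0],[0.047,0,0,0],[0.05,0,0,0],[0.05,0,0,0]]])

```text
clock: 19.2
eef_pos: [543.2, -70.8, 11.0]
tcp_rot: [[-0.007, -0.992, -0.128], [-0.009, -0.128, 0.992], [-1.0, 0.008, -0.008]]
ft_force: [-2.3, -0.1, 5.8]
gripper_width: 0.697
```

```bash
python3 - <<'E'
from h import *
goto([545,-70,11],97.3)
E
```

```text
row [0.0, -0.008, 0.002] 0.001 cur heading 97.4 tcp [543.2 -70.8  11. ] t 19.2 F [-2.3 -0.1  5.8] w 0.697
```

Contact is at 5.8 N upward, so the carton is standing. I'll open, then rise.

arm_command(rows=[[[0,0,0,0],[0,0,0,0],[0,0,0,0],[0,0,0,0],[-0.1,0,0,0],[-0.25,0,0,0],[-0.45,0,0,0],[-0.55,0,0,0.15],[-0.55,0,0,0.3],[-0.55,0,0,0.48],[-0.55,0,0,0.66],[-0.55,0,0,0.84]]], fingers=1)

```text
clock: 20.7
eef_pos: [544.0, -69.5, 148.4]
tcp_rot: [[-0.007, -0.729, 0.685], [-0.009, 0.685, 0.729], [-1.0, -0.001, -0.011]]
ft_force: [-0.2, -0.6, -0.2]
gripper_width: 0.998
```

```bash
python3 - <<'E'
from h import *
goto([543.2,-70.8,110],7.3)
s=snap("side","side11");t=snap("top","top11")
i=lambda s,x,y,w,h:cv2.resize(s["image"][y:y+h,x:x+w],(400,400),interpolation=cv2.INTER_CUBIC)
cv2.imwrite("pics/a11.png",np.hstack([i(t,240,150,90,90),i(s,210,110,100,100)])[:,:,::-1])
E
```

```text
row [0.154, -0.001, -0.004] 0.658 cur heading 46.8 tcp [544.  -69.5 148.4] t 20.7 F [-0.2 -0.6 -0.2] w 0.998
```

View pics/a11.png

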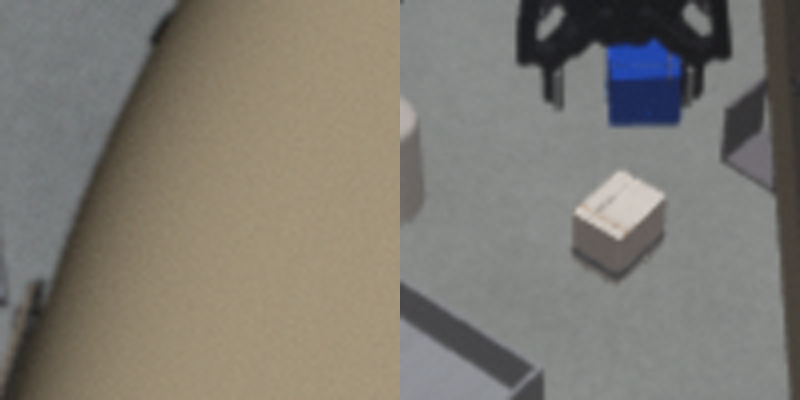

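The carton stands upright alone at (620,225) in the side crop. I'll regrip it by the long sides.

arm_command(rows=[[[0,0,-0.004,0.17],[0.05,0,-0.004,0.34],[0.1,0,-0.004,0.51],[0.15,0,-0.004,0.658],[0.2,0,-0.004,0.658],[0.2,0,-0.004,0.658],[0.2,0,-0.004,0.658]]])

```text
clock: 21.68
eef_pos: [543.2, -70.8, 98.7]
tcp_rot: [[-0.007, -0.135, 0.991], [-0.009, 0.991, 0.135], [-1.0, -0.008, -0.008]]
ft_force: [0.2, 0.2, -0.9]
gripper_width: 0.999
```

```bash
python3 - <<'E'
from h import *
goto([543.2,-70.8,14],7.3)
E
```

```text
row [0.339, 0.003, 0.003] 0.008 cur heading 7.8 tcp [543.2 -70.8  98.7] t 21.68 F [ 0.2  0.2 -0.9] w 0.999
```

arm_command(rows=[[[0.08,0.003,0.003,0.01],[0.16,0.003,0.003,0.01],[0.24,0.003,0.003,0.01],[0.3,0.003,0.003,0.01],[0.339,0.003,0.003,0.01],[0.339,0.003,0.003,0.01]]])

```text
clock: 22.42
eef_pos: [542.9, -70.6, 13.5]
tcp_rot: [[-0.008, -0.125, 0.992], [-0.009, 0.992, 0.125], [-1.0, -0.008, -0.009]]
ft_force: [0.7, -0.1, 0.4]
gripper_width: 1.001
```

arm_command(rows=[[[0,0,0,0],[0,0,0,0],[0,0,0,0],[0,0,0,0],[0,0,0,0],[0,0,0,0],[0,0,0,0],[0,0,0,0]]], fingers=0, newtons=35)

```text
clock: 23.42
eef_pos: [543.6, -70.8, 14.2]
tcp_rot: [[-0.006, -0.125, 0.992], [-0.009, 0.992, 0.125], [-1.0, -0.008, -0.007]]
ft_force: [-0.3, 0.2, 5.2]
gripper_width: 0.535
```

```bash
python3 - <<'E'
from h import *
st=robot.state();print(st["gripper_width"]*85)
goto([543.2,-70.8,140])
# long carton's near-right top corner & tray from clean top7
t=load("top7");s=load("side7")
crop(t,165,155,245,235,8,"b1")
E
```

```text
45.492928900827486
row [-0.503, -0.004, -0.005] 0 cur heading 7.2 tcp [543.6 -70.8  14.2] t 23.43 F [-0.3  0.2  5.2] w 0.535
```

View pics/b1.png

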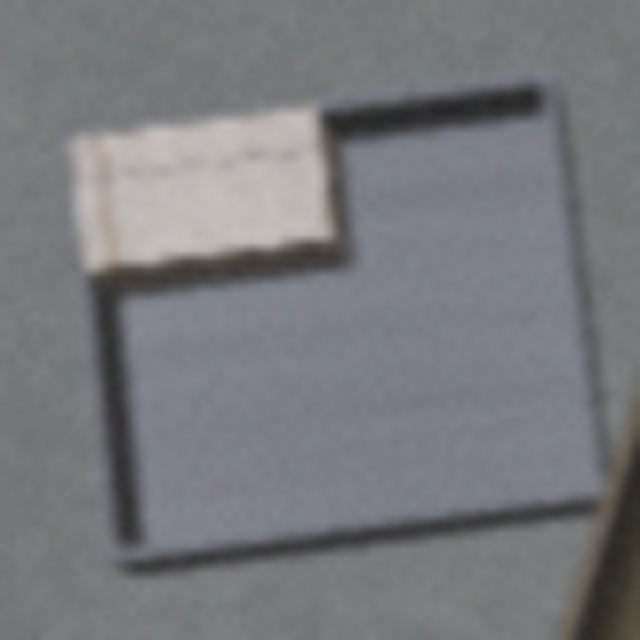

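The grip is 45.5 mm on the 46 mm side. I'll refine the tray pose from the seated long carton.

```bash
python3 - <<'E'
from h import *
t=load("top7");s=load("side7")
z=lambda p,o,k:(np.array(p)+.5)/k-.5+np.array(o)
C=np.array([ray(t,z(p,(165,155),8),59)[0] for p in[(72,137),(325,108),(342,240),(92,275)]])
print(C.round(1)); a=C[1]-C[0];b=C[2]-C[3]
print("yaw",np.arctan2(a[0],-a[1]),np.arctan2(b[0],-b[1]),"len",np.linalg.norm(a),np.linalg.norm(b))
c=C.mean(0)[:2]; print("carton centre top",c,"intray",intray(c))
# side: crop a7 right half 160,175, scale 400/90
k=400/90
S=np.array([ray(s,z(p,(160,175),k),59)[0] for p in[(37,155),(133,80),(183,117),(92,195)]])
print(S.round(1),S.mean(0),intray(S.mean(0)))
print("tray floor/base corners side", [ray(s,z(p,(160,175),k),50)[0].round(1) for p in [(30,170),(211,18),(382,122)]])
E
```

```text
[[592.7 258.8  59. ]
 [602.5 173.6  59. ]
 [557.  166.9  59. ]
 [545.3 250.4  59. ]]
yaw 0.11413496153903656 0.13900875688456046 len 85.77295882987066 84.35657447088185
carton centre top [574.37356487 212.40358025] intray [47.56774875 37.98461801]
[[595.  254.9  59. ]
 [601.3 174.1  59. ]
 [555.5 170.   59. ]
 [546.8 248.9  59. ]] [574.6674519  211.94918314  59.        ] [47.80171548 37.49665706]
tray floor/base corners side [array([595., 262.,  50.]), array([614.1,  99.1,  50. ]), array([470.6,  77. ,  50. ])]
```

arm_command(rows=[[[-0.04,0,0,0],[-0.12,0,0,0],[-0.22,0,0,0],[-0.34,0,0,0],[-0.44,0,0,0],[-0.48,0,0,0],[-0.48,0,0,0]]])

```text
clock: 24.3
eef_pos: [544.6, -69.7, 134.5]
tcp_rot: [[-0.005, -0.125, 0.992], [-0.009, 0.992, 0.125], [-1.0, -0.009, -0.007]]
ft_force: [0.4, -1.0, -2.1]
gripper_width: 0.534
```

The tray pose agrees from both views within 1 mm, with the long carton at (47.6, 37.8) in the tray frame, so it is seated. I'll carry the short carton over the tray.

```bash
python3 - <<'E'
from h import *
goto([*tray(20,-41),130],7.3)
E
```

```text
row [0.01, 0.789, 0.15] -0.002 cur heading 7.2 tcp [544.6 -69.7 134.5] t 24.3 F [ 0.4 -1.  -2.1] w 0.534
```

arm_command(rows=[[[0,0.1,0.02,0],[0,0.25,0.05,0],[0,0.4,0.075,0],[0,0.55,0.105,0],[0,0.68,0.13,0],[0,0.76,0.145,0],[0,0.789,0.15,0],[0,0.789,0.15,0],[0,0.789,0.15,0]]])

```text
clock: 25.42
eef_pos: [557.0, 129.7, 132.4]
tcp_rot: [[-0.006, -0.124, 0.992], [-0.01, 0.992, 0.124], [-1.0, -0.009, -0.007]]
ft_force: [-0.7, -0.5, -1.8]
gripper_width: 0.537
```

```bash
python3 - <<'E'
from h import *
print(intray(robot.state()["eef_pos"]))
goto([*tray(20,-41),75],7.3)
s=snap("side","side12");crop(s,150,120,270,240,4,"a12")
E
```

```text
[ 19.89455218 -41.85053206]
row [0.23, 0.005, 0.002] -0.003 cur heading 7.1 tcp [557.  129.7 132.4] t 25.43 F [-0.7 -0.5 -1.8] w 0.537
```

View pics/a12.png

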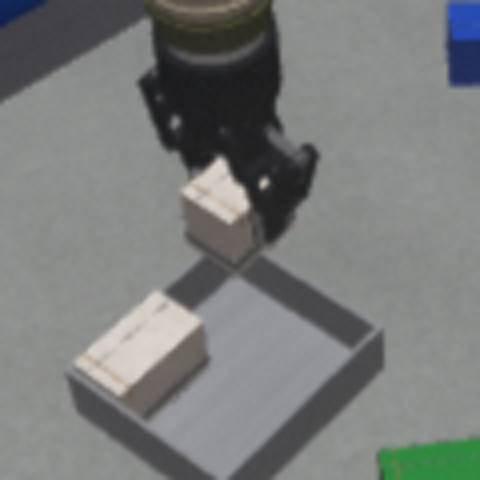

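The carton is held level above the tray. I'll descend in stages.

arm_command(rows=[[[0.06,0.004,0,0],[0.14,0.004,0,0],[0.22,0.004,0,0],[0.27,0.004,0,0],[0.3,0.004,0,0],[0.3,0.004,0,0]]])

```text
clock: 26.22
eef_pos: [556.3, 129.8, 57.1]
tcp_rot: [[-0.006, -0.124, 0.992], [-0.01, 0.992, 0.124], [-1.0, -0.009, -0.008]]
ft_force: [0.2, 0.6, -0.1]
gripper_width: 0.534
```

```bash
python3 - <<'E'
from h import *
print(intray(robot.state()["eef_pos"]))
goto([*tray(20,-41),20],7.3)
s=snap("side","side13");crop(s,150,120,270,240,4,"a13")
E
```

```text
[ 19.13534856 -41.66954756]
row [0.148, 0.004, 0.005] -0.003 cur heading 7.1 tcp [556.3 129.8  57.1] t 26.23 F [ 0.2  0.6 -0.1] w 0.534
```

View pics/a13.png

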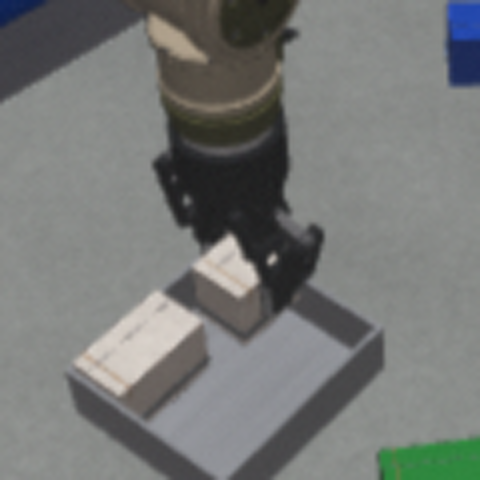

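arm_command(rows=[[[0.05,0.004,0.004,0],[0.09,0.004,0.004,0],[0.12,0.004,0.004,0],[0.145,0.004,0.004,0],[0.145,0.004,0.004,0]]])

```text
clock: 26.9
eef_pos: [556.9, 130.6, 20.7]
tcp_rot: [[-0.007, -0.124, 0.992], [-0.01, 0.992, 0.124], [-1.0, -0.009, -0.008]]
ft_force: [-0.0, 0.4, -1.7]
gripper_width: 0.538
```

arm_command(rows=[[[0.006,0,0,0],[0.01,0,0,0],[0.01,0,0,0]]])

```text
clock: 27.28
eef_pos: [557.0, 130.6, 18.4]
tcp_rot: [[-0.006, -0.124, 0.992], [-0.01, 0.992, 0.124], [-1.0, -0.009, -0.007]]
ft_force: [0.1, -0.5, -0.7]
gripper_width: 0.54
```

arm_command(rows=[[[0,0.01,0,0],[0,0.02,0,0],[0,0.028,0,0],[0,0.028,0,0]]])

```text
clock: 27.78
eef_pos: [556.1, 137.8, 18.3]
tcp_rot: [[-0.006, -0.124, 0.992], [-0.01, 0.992, 0.124], [-1.0, -0.009, -0.008]]
ft_force: [0.1, 1.1, -1.3]
gripper_width: 0.533
```

arm_command(rows=[[[0,0.008,0,0],[0,0.014,0,0],[0,0.014,0,0]]])

```text
clock: 28.15
eef_pos: [555.9, 139.3, 18.4]
tcp_rot: [[-0.006, -0.123, 0.992], [-0.014, 0.992, 0.123], [-1.0, -0.013, -0.008]]
ft_force: [0.4, -7.0, -1.3]
gripper_width: 0.535
```

```bash
python3 - <<'E'
from h import *
print(intray(robot.state()["eef_pos"]),robot.state()["ft_force"])
s=snap("side","side14");crop(s,150,140,270,260,4,"a14")
E
```

```text
[ 19.94919144 -32.16873995] [ 0.4454303  -7.04496412 -1.2719715 ]
```

View pics/a14.png

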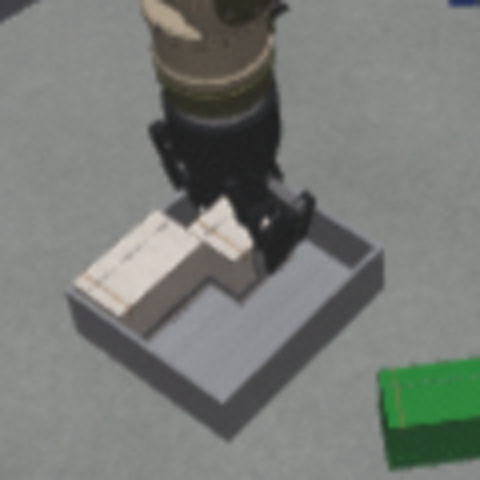

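The ends touch at 7 N. I'll lower onto the floor with a light press, then open slightly.

arm_command(rows=[[[0.006,0.006,0,0],[0.012,0.006,0,0],[0.014,0.006,0,0],[0.014,0.006,0,0]]])

```text
clock: 28.7
eef_pos: [555.9, 139.2, 18.2]
tcp_rot: [[-0.004, -0.122, 0.993], [-0.016, 0.992, 0.122], [-1.0, -0.016, -0.006]]
ft_force: [-8.3, -8.2, 23.2]
gripper_width: 0.532
```

```bash
python3 - <<'E'
from h import *
print(intray(robot.state()["eef_pos"]),robot.state()["ft_force"],robot.state()["eef_pos"])
E
```

```text
[ 19.98166403 -32.26157652] [-8.29988717 -8.17706932 23.24914567] [555.90695346 139.22910261  18.20968903]
```

arm_command(rows=[[[-0.008,0,0,0],[-0.008,0,0,0],[-0.008,0,0,0],[-0.008,0,0,0],[-0.06,0,0,0],[-0.14,0,0,0],[-0.24,0,0,0],[-0.34,0,0,0],[-0.4,0,0,0],[-0.4,0,0,0]]], fingers=0.64)

```text
clock: 29.95
eef_pos: [557.3, 141.0, 119.6]
tcp_rot: [[-0.002, -0.122, 0.993], [-0.016, 0.992, 0.122], [-1.0, -0.016, -0.004]]
ft_force: [-0.8, -0.0, 0.0]
gripper_width: 0.642
```

```bash
python3 - <<'E'
from h import *
print(intray(robot.state()["eef_pos"]))
goto([*tray(-40,-34),118],97.3)
s=snap("side","side15");crop(s,150,140,270,260,4,"a15")
E
```

```text
[ 21.62536344 -30.67118943]
row [0.008, -0.014, -0.246] -1.505 cur heading 7.0 tcp [557.3 141.  119.6] t 29.95 F [-0.8 -0.   0. ] w 0.642
```

View pics/a15.png

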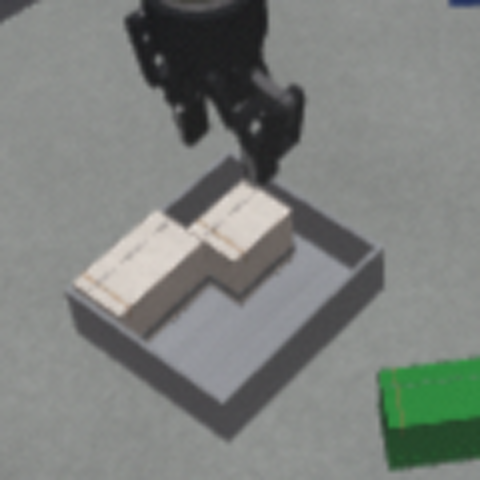

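The short carton stands against the long one's end, still about 27 mm from the far wall. I'll go behind it, jaws along tray y.

arm_command(rows=[[[0,0,-0.06,-0.17],[0,0,-0.12,-0.34],[0,0,-0.18,-0.51],[0,-0.014,-0.246,-0.68],[0,-0.014,-0.246,-0.85],[0,-0.014,-0.246,-1],[0,-0.014,-0.246,-1]]], fingers=0.15)

```text
clock: 30.88
eef_pos: [495.1, 129.9, 117.7]
tcp_rot: [[-0.006, -0.92, 0.392], [-0.016, 0.392, 0.92], [-1.0, -0.001, -0.017]]
ft_force: [0.3, 1.2, -0.2]
gripper_width: 0.149
```

```bash
python3 - <<'E'
from h import *
goto([*tray(-40,-35),75],97.3)
E
```

```text
row [0.171, -0.007, 0.002] -0.507 cur heading 66.9 tcp [495.1 129.9 117.7] t 30.88 F [ 0.3  1.2 -0.2] w 0.149
```

arm_command(rows=[[[0,-0.007,0.002,-0.17],[0,-0.007,0.002,-0.34],[0.05,-0.007,0.002,-0.507],[0.15,-0.007,0.002,-0.507],[0.25,-0.007,0.002,-0.507],[0.33,-0.007,0.002,-0.507],[0.37,-0.007,0.002,-0.507],[0.37,-0.007,0.002,-0.507]]])

```text
clock: 31.88
eef_pos: [495.6, 128.0, 24.4]
tcp_rot: [[-0.008, -0.992, -0.126], [-0.017, -0.126, 0.992], [-1.0, 0.01, -0.016]]
ft_force: [-0.4, 0.1, 0.2]
gripper_width: 0.152
```

```bash
python3 - <<'E'
from h import *
print(intray(robot.state()["eef_pos"]))
goto([*tray(13,-35),22],97.3)
s=snap("side","side16");crop(s,150,140,270,260,4,"a16")
E
```

```text
[-41.24210704 -35.74827446]
row [0.008, -0.217, 0.003] -0.001 cur heading 97.2 tcp [495.6 128.   24.4] t 31.88 F [-0.4  0.1  0.2] w 0.152
```

View pics/a16.png

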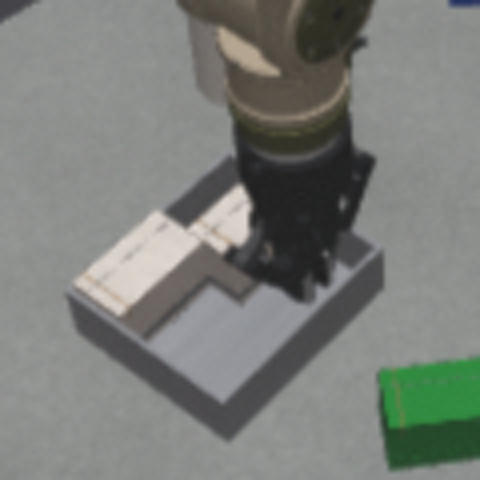

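arm_command(rows=[[[0,-0.04,0,0],[0,-0.08,0,0],[0,-0.11,0,0],[0,-0.13,0,0],[0,-0.15,0,0],[0,-0.17,0,0],[0,-0.19,0,0],[0,-0.205,0,0],[0,-0.215,0,0],[0,-0.215,0,0]]])

```text
clock: 33.17
eef_pos: [549.9, 134.9, 24.7]
tcp_rot: [[-0.006, -0.992, -0.126], [-0.016, -0.126, 0.992], [-1.0, 0.008, -0.016]]
ft_force: [1.3, 0.4, 0.1]
gripper_width: 0.149
```

arm_command(rows=[[[0,-0.008,0,0],[0,-0.014,0,0],[0,-0.014,0,0]]])

```text
clock: 33.55
eef_pos: [551.7, 135.1, 24.4]
tcp_rot: [[-0.009, -0.992, -0.126], [-0.017, -0.126, 0.992], [-1.0, 0.011, -0.016]]
ft_force: [-5.3, -2.3, 2.9]
gripper_width: 0.149
```

```bash
python3 - <<'E'
from h import *
print(intray(robot.state()["eef_pos"]),robot.state()["ft_force"])
s=snap("side","side17");crop(s,150,140,270,260,4,"a17")
E
```

```text
[ 15.28237201 -35.86287942] [-5.28484128 -2.30954635  2.8808896 ]
```

View pics/a17.png

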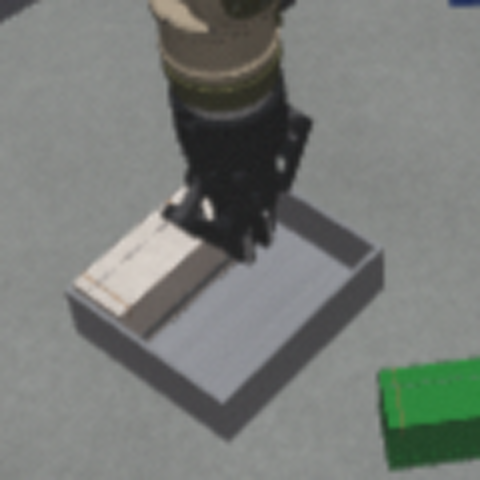

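The carton stopped at tool x = 15.3, the same as the long carton's seat. One more press, then retreat and check.

arm_command(rows=[[[0,-0.01,0,0],[0,-0.018,0,0],[0,-0.018,0,0],[0,0.03,0,0],[0,0.08,0,0],[-0.1,0.1,0,0],[-0.3,0.1,0,0],[-0.5,0.1,-0.1,0],[-0.6,0.1,-0.3,0],[-0.6,0.1,-0.5,0],[-0.6,0.1,-0.7,0],[-0.6,0.1,-0.9,0]]])

```text
clock: 35.1
eef_pos: [556.8, -90.3, 178.7]
tcp_rot: [[-0.007, -0.992, -0.126], [-0.017, -0.126, 0.992], [-1.0, 0.009, -0.016]]
ft_force: [-0.4, 0.3, 0.2]
gripper_width: 0.15
```

```bash
python3 - <<'E'
from h import *
print(robot.state()["eef_pos"],robot.state()["ft_force"])
t=snap("top","top18");s=snap("side","side18")
i=lambda s,x,y,w,h:cv2.resize(s["image"][y:y+h,x:x+w],(400,400),interpolation=cv2.INTER_CUBIC)
cv2.imwrite("pics/a18.png",np.hstack([i(t,165,155,80,80),i(s,160,175,90,90)])[:,:,::-1])
E
```

```text
[556.76526265 -90.25699171 178.68799007] [-0.44800489  0.34070684  0.23677108]
```

View pics/a18.png

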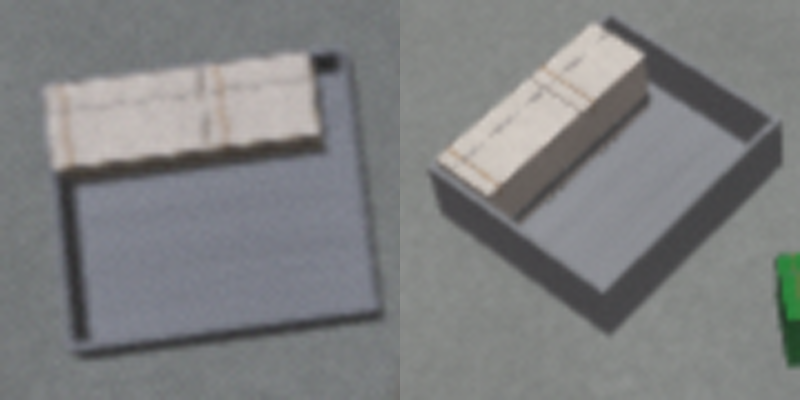

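Both cartons form one straight row. There is a thin dark line at the joint, at (205,100) in the top crop, so I'll measure the total length, which is 144 mm with no gap.

```bash
python3 - <<'E'
from h import *
for n,b in(("top",(165,160,240,195)),("side",(165,172,220,225))):
    a=load(n+"18");p=a["image"][b[1]:b[3],b[0]:b[2]].astype(float).min(2)
    p=cv2.resize(p,None,fx=8,fy=8,interpolation=cv2.INTER_CUBIC)
    m=(p>148).astype(np.uint8);m=cv2.morphologyEx(m,cv2.MORPH_CLOSE,np.ones((25,25)))
    c=max(cv2.findContours(m,cv2.RETR_EXTERNAL,cv2.CHAIN_APPROX_NONE)[0],key=cv2.contourArea)
    q=(cv2.approxPolyDP(c,20,True)[:,0]+.5)/8-.5+b[:2]
    P=ray(a,q,59);print(n);[print(x.round(1),intray(x).round(1)) for x in P]
a=load("top18");crop(a,168,160,238,195,11,"e1")
E
```

```text
top
[608.9 117.9  59. ] [ 69.8 -60.2]
[592.7 257.1  59. ] [71.4 80. ]
[549.4 253.2  59. ] [28.  81.6]
[566.4 112.3  59. ] [ 27.  -60.3]
side
[569.9 109.2  59. ] [ 30.1 -63.8]
[614.3 116.7  59. ] [ 75.1 -62.1]
[591.9 256.3  59. ] [70.5 79.3]
[549.2 249.2  59. ] [27.2 77.7]
```

View pics/e1.png

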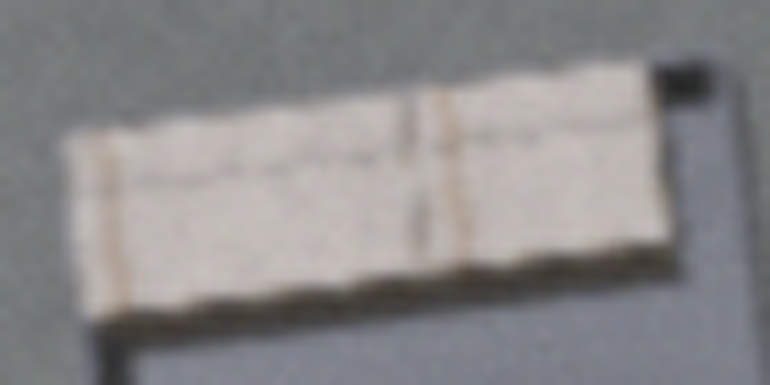

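The row measures 140–142 mm by the mask. The same mask reads about 3 mm small on the known 46 mm width, so the joint is closed to within about 1 mm. The gripper is clear, so I'm handing in.

```bash
python3 - <<'E'
from h import *
print(robot.close_job())
E
```

```text
the job is handed in; nothing more can be done
None
```

The job is done and handed in at about 35 s of the 72 s allowed. It reported no verdict.

- **Long carton:** I pushed it to the far wall (13 N on contact), then to the left wall (18 N). Right after that, both views put it at about (47.6, 37.8) mm in the tray frame, where seated is (47, 38). In the last pictures it still looks home.
- **Short carton:** I lifted it by its ends, stood it on the open trolley top and let go. I then gripped it by its long sides, set it in the tray against the long carton's end (7 N) and pushed it home to the far wall. It stopped where the long carton had, with the tool 15.2 to 15.3 mm from the tray's centre line.
- **Last checks:**
  - Both pictures show one straight row on the far wall.
  - Its length read 140–142 mm, and the same mask reads about 3 mm short on the known 46 mm width. Against the 144 mm expected, I judge the joint closed to about 1 mm. It shows only as a faint line, less than a pixel wide.
  - The two views disagree by up to about 5 mm on the short carton's outer corners. I relied on the contact stops there.
  - The gripper ended well clear. I did not re-measure the bystanders, but no move went near them.

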